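# Feed a test block through the lane's gravity flap

### The arm

A 6-joint arm with a two-finger parallel gripper is mounted at the origin on a cart in front of the work surface, level with it; the furniture and walls round the work are solid. World frame = base frame: x ahead of the robot, y to its left, z up, the work surface at z = 0. Lengths are in mm, angles in rad, forces in N, time in s.
With the tool pointing down it reaches from about 275 to 750 mm from the base axis. Payload 10.2 kg.
Tool frame: the origin (TCP) lies midway between the tips of the shut fingers; the grasp point (between the pads) lies 19 mm behind it (tcp_to_grasp is the z of the grasp point in the tool frame, in mm); z points along the fingers, y is the direction in which the jaws open and shut (so a half turn about z gives the same grasp; the last joint's range is limited). The gripper opens to 88 mm and grips with 3 to 60 N. Pads are 18 mm wide; open, the fingers measure 123 mm over their backs; the gripper's body (75 mm by 187 mm) begins 45 mm behind the grasp point.
Start: joints at [-1.433, 0.313, 1.498, -0, 1.331, -0.223], TCP at [185.325, -491.209, 238.72] pointing down, gripper open.
Joint ranges: [-2.94, 2.94], [-0.97, 2.17], [0.19, 2.56], [-1.23, 4.37], [0.02, 3.11], [-2.88, 2.88]. Speed limits (rad/s): [2.39, 2.39, 3.01, 3.14, 3.14, 3.14].

### API

Orientations are given as a unit quaternion [x, y, z, w].
In Python, from workcell import observe, read_camera, sign_off, tcp_to_grasp gives the robot as it stands.
- The arm moves only by the tool jog_arm, never from a script. Its argument "targets" is text: rows parted by semicolons, each of 5 numbers parted by spaces: the opening, from 0 (shut) to 1 (fully open), then the shift along the tool's x, y, z in m, then the turn about the tool's z in degrees. A call has 1 to 20 rows; each row is the pose to reach, as a shift and turn from the pose measured when the call began, along the tool's axes at that moment; what a row does not reach only later rows make up. A row lasts 1/10 s, in which the tool goes at most 50 mm and 8.59 degrees, less where a joint would pass 70% of its speed; a pose out of reach is approached as far as the arm can. A call with a gripper value outside its range is refused whole. The fingers move at their own pace and stop on an object; "squeeze" is the grip in N (left out, the last holds). Time passes only in rows, so rows that repeat a pose let the fingers close. It gives the time, the measured TCP pose, the force and the opening at its end, in the units of the state.
- observe(): the state, without advancing time (a new reading comes with each control period).
- read_camera(name): name is "scene" or "top" or "wrist"; returns a dict with "img" (480x640x3 uint8, red, green, blue), "intrinsics" (3x3 intrinsics, pixels), "cam_to_world" (4x4, takes a point from camera to world coordinates); the wrist camera has in their place "T_tool_cam" (4x4, takes a point from camera to tool coordinates, whose origin is the TCP and whose axes are the flange's). Camera axes: x right, y up, looking along -z (the intrinsics and any distortion apply to the point x, -y, -z); pixel columns grow to the right and rows downward; lengths in mm; the calibration is good to about 2 mm. A picture is of the moment at which its call begins: read the wrist's pose just before it. There is no depth.
- sign_off(): hands the job in, once; it reports no verdict.
The state is a dict: "time": time; "joint_pos": joint angles; "qd": joint speeds; "joint_torque": joint torques, N m; "position": TCP position; "eef_rot": TCP orientation; "force": force on the tool from outside, world axes, zero at the start; "torque": the same for the moment, N m; "finger_gap": finger opening in mm.
Only numpy, scipy, OpenCV 4.12 (cv2) and the standard library are available. Lean on these libraries where they do the work, as an engineer would, in place of code of your own. Each camera call takes 0.05 s, during which the arm holds its last target. There are 200 camera calls.

### The job

Push the square steel test block along the bench into the mouth of the feed lane and on through the hanging flap, until it lies wholly behind the flap; then draw back so that the flap swings shut behind it. Only push the block along with the fingers, never pick it up, and leave the small round black specimen beside it where it stands.

Things in the scene. Friction and masses are not known exactly. Their poses are not given: they have to be found in the camera images.
- square_block: square grey steel test block, 44 x 44 mm, 10 mm thick, about 0.16 kg (varies), flat on the bench before the lane mouth. Origin: centre of the underside; x, y along its sides, z up. Starts 120 to 135 mm in front of the flap, 50 to 60 mm left or right of the lane's middle, turned up to 0.4 rad from the lane's axes
- round_specimen: small black round specimen puck, 30 mm diameter, 15 mm high, standing on the bench beside the square block, on the other side of the lane's middle (the two swap sides). Origin: centre of the underside. Must stay within 15 mm of where it stands
- lane: aluminium feed lane fixed to the bench, no floor: the block slides on the bench top. Origin on the bench under the shut flap, midway between the rails; x runs along the lane from mouth to closed end, away from the robot (turned up to 0.3 rad), y left, z up. Two rails 18 mm high, inner faces at y = +/-42 mm, x -40 to 110 mm. Two ears hold the flap: y +/-42 to 50 mm, x +/-11 mm, 58 mm high
- lane_mouth (a point): middle of the lane's mouth, on the bench at lane x = -87 mm. From the rails' ends (x = -40 mm, y = +/-42 mm) the walls, 18 mm high, flare out to about y = +/-70 mm here and guide the block in
- lane_stop (a point): middle of the rubber-faced stop at the lane's closed end, on the bench at lane x = 101 mm
- flap (a joint): flap angle, rad: 0 hanging shut (a stop bars it from swinging toward the mouth), grows as it swings toward the closed end, at most 1.75. It rests on the block's top (about 0.6 rad) while the block is under it, and drops shut by its own weight within about 1 s once the block's rear is some 28 mm or more past lane x = 0 and the fingers are withdrawn
- flap_edge (a point): middle of the flap's lower edge when shut. The flap is a light (65 g) steel U, pivots 50 mm above the bench at lane x = 0: two arms 5 mm wide at y = +/-35 to 40 mm and between them a free-turning roller, 11 mm diameter, 2 to 13 mm above the bench when shut. Above the roller the 70 mm gap is open: shut upright fingers can follow the block through until their front is 35 mm past the pivots

How it is judged:
By the outcome, as a careful person would: the job done as asked, in the order asked, and still so for the second after the job is handed in, with the robot touching nothing.
It also fails if it takes over 45 s, if anything falls off the work surface, if the arm or the gripper's body presses on something with over 40 N, if the wrist force passes 120 N, or if a joint passes its speed limit or range.

## Working session

There is one attempt and no reset: what is moved stays moved. The work goes in short steps, Python scripts to look and compute and a tool call to move; the robot and the scene stay as the last step left them, time stands still between calls to the robot, and variables do not carry over. Pictures are saved under pics/ and viewed, about 8 in all and at most 12, crops included, and the job is handed in when it is done.

Besides the shell and the picture viewer there is one more tool, called after "Emit:" as a command line: name --argument value ..., lists and objects as JSON in quotes. jog_arm: Moves the arm, as the interface text tells. Its arguments: {"type":"object","properties":{"targets":{"type":"string"},"squeeze":{"type":"number"}},"required":["targets"]}

```bash
mkdir -p pics; cat > h.py <<'E'
import numpy as np, cv2
from workcell import observe, read_camera, sign_off, tcp_to_grasp
def save(n,img): cv2.imwrite(f'pics/{n}.png',img[:,:,::-1])
def px2w(c,uv,z):
    K=np.array(c['intrinsics'],float);T=np.array(c['cam_to_world'],float)
    uv=np.atleast_2d(uv).astype(float)
    d=np.c_[uv,np.ones(len(uv))]@np.linalg.inv(K).T
    d=(d*[1,-1,-1])@T[:3,:3].T; o=T[:3,3]
    return (o+d*((z-o[2])/d[:,2])[:,None])[:,:2]
def w2px(c,p):
    K=np.array(c['intrinsics'],float);T=np.array(c['cam_to_world'],float)
    q=(np.atleast_2d(p)-T[:3,3])@T[:3,:3]*[1,-1,-1]@K.T
    return q[:,:2]/q[:,2:]
E
python3 - <<'E'
from h import *
s=observe();print({k:np.round(v,3) for k,v in s.items()},tcp_to_grasp)
c=read_camera('top');save('top0',c['img']);print([k for k in c]);print(c['intrinsics'],c['cam_to_world'])
c=read_camera('scene');save('scene0',c['img']);print(c['intrinsics'],c['cam_to_world'])
E
```

```text
{'time': np.float64(0.0), 'joint_pos': array([-1.433,  0.313,  1.498, -0.   ,  1.331, -0.223]), 'qd': array([ 0.001, -0.002,  0.002,  0.   , -0.001, -0.002]), 'joint_torque': array([-1.0000e-03, -4.0221e+01, -2.5227e+01,  6.9000e-02,  3.5000e-02,
       -0.0000e+00]), 'position': array([ 185.274, -490.949,  238.149]), 'eef_rot': array([ 0.984,  0.179,  0.   , -0.001]), 'force': array([0.306, 0.08 , 0.321]), 'torque': array([ 0.024,  0.048, -0.   ]), 'finger_gap': np.float64(88.156)} -18.700000000000003
['img', 'intrinsics', 'cam_to_world']
[[623.1214357    0.         323.55583288]
 [  0.         623.1214357  226.63934571]
 [  0.           0.           1.        ]] [[ 6.10615050e-03  9.80028909e-01 -1.98761293e-01  4.41940781e+02]
 [-9.99859712e-01  2.88336047e-03 -1.64997782e-02  7.17710947e+00]
 [-1.55971592e-02  1.98834160e-01  9.79909029e-01  9.08828865e+02]
 [ 0.00000000e+00  0.00000000e+00  0.00000000e+00  1.00000000e+00]]
[[443.98416145   0.         321.53819347]
 [  0.         443.98416145 240.66694251]
 [  0.           0.           1.        ]] [[ 9.90544045e-01 -5.42799603e-02  1.26000721e-01  7.11646515e+02]
 [ 1.35847713e-01  5.16448459e-01 -8.45474061e-01 -7.06032875e+02]
 [-1.91805799e-02  8.54596206e-01  5.18938754e-01  5.30479514e+02]
 [ 0.00000000e+00  0.00000000e+00  0.00000000e+00  1.00000000e+00]]
```

View pics/top0.png

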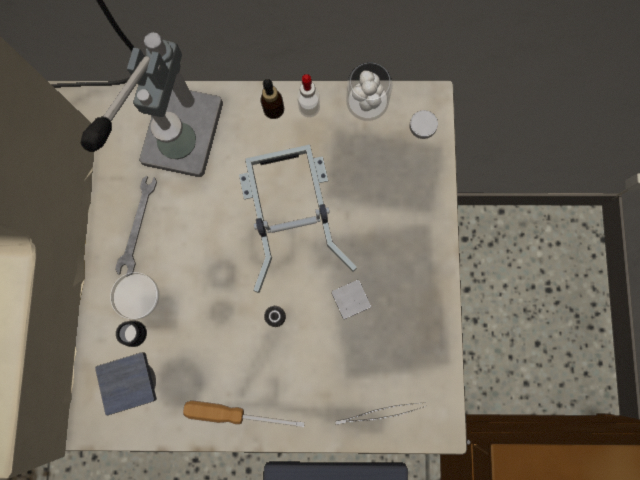

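View pics/scene0.png

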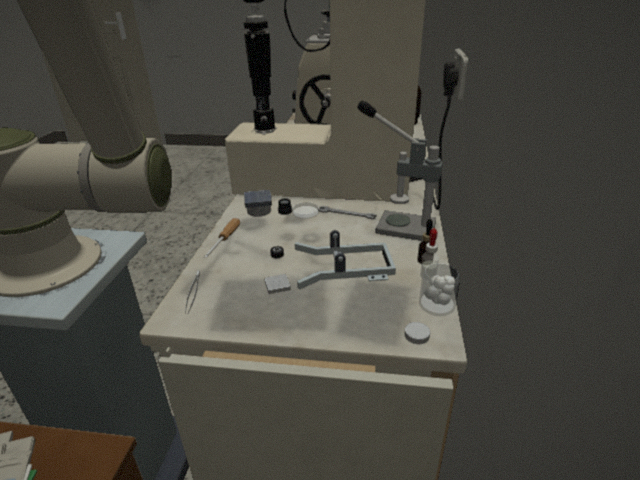

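Top view: block near (352,299), puck near (275,316). The lane's rails run from (267,257)/(328,240) up to (250,160)/(309,150), with the flap at about (262,227) to (322,213). Next I'll measure these more closely.

```bash
python3 - <<'E'
from h import *
c=read_camera('top');im=c['img']
x0,y0=230,135;cr=im[y0:y0+200,x0:x0+160]
save('crop0',cv2.resize(cr,None,fx=3,fy=3,interpolation=cv2.INTER_CUBIC))
print('block patch',im[299,352],'bench',im[330,330],im[299,385],'rail',im[185,253])
hsv=cv2.cvtColor(im,cv2.COLOR_RGB2HSV)
b=im.astype(int); warm=b[...,0]-b[...,2]
print('warm block',warm[299,352],warm[330,330],warm[299,385])
m=((warm<12)).astype(np.uint8)*255
cv2.imwrite('pics/m.png',cv2.resize(m[y0:y0+200,x0:x0+160],None,fx=3,fy=3))
cs,_=cv2.findContours(m,cv2.RETR_EXTERNAL,cv2.CHAIN_APPROX_NONE)
for q in cs:
    a=cv2.contourArea(q);r=cv2.minAreaRect(q)
    if a>80 and 230<r[0][0]<400 and 130<r[0][1]<340: print(a,r)
E
python3 -c "
import cv2,numpy as np
a=cv2.imread('pics/crop0.png');b=cv2.imread('pics/m.png',0)
cv2.imwrite('pics/both.png',cv2.resize(np.hstack([a,cv2.cvtColor(b,8)]),(800,500)))"
```

```text
block patch [157 154 152] bench [170 162 147] [138 130 119] rail [158 165 165]
warm block 5 23 19
306.5 ((275.0, 316.0), (20.0, 20.0), 90.0)
888.5 ((350.82470703125, 298.8556823730469), (31.475732803344727, 31.069591522216797), 66.03751373291016)
6320.5 ((291.47296142578125, 216.1621856689453), (133.43844604492188, 104.77252960205078), 77.6609115600586)
79860.5 ((319.5, 193.99996948242188), (387.99993896484375, 638.9998779296875), 90.0)
```

View pics/both.png

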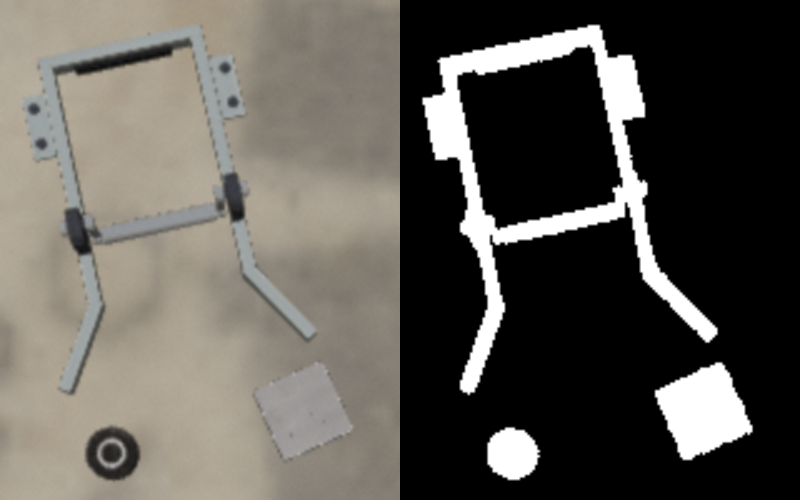

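```bash
python3 - <<'E'
from h import *
c=read_camera('top');im=c['img'];b=im.astype(int);m=((b[...,0]-b[...,2])<12)
# inner rail edges, rows 175..200: scan outward from the lane middle
L=[];R=[]
for v in range(166,206):
    mid=int(280+(v-185)*0.17)
    l=mid
    while not m[v,l]: l-=1
    r=mid
    while not m[v,r]: r+=1
    L.append((l+.5,v));R.append((r-.5,v))
def fit(P):
    vx,vy,x,y=cv2.fitLine(P.astype(np.float32),cv2.DIST_HUBER,0,.01,.01).ravel()
    if vx<0:vx,vy=-vx,-vy
    return np.array([x,y]),np.array([vx,vy])
PL,PR=px2w(c,L,18),px2w(c,R,18)
(pl,dl),(pr,dr)=fit(PL),fit(PR)
yaw=[np.arctan2(*d[::-1]) for d in(dl,dr)];print('yaw',yaw)
a=np.mean(yaw);X=np.array([np.cos(a),np.sin(a)]);Y=np.array([-X[1],X[0]])
print('y edges',(PL@Y).mean(),(PR@Y).mean(),'width',(PL@Y).mean()-(PR@Y).mean())
yc=((PL@Y).mean()+(PR@Y).mean())/2
# display->image
D=lambda x,y:(230+x/2.5,135+y/2.5)
for n,p,z,xl in [('roller',D(160,224),7.5,0),('kinkL out',D(101,303),18,-40),('kinkR in',D(246,270),18,-40),('endL',D(67,390),18,-87),('endR',D(312,336),18,-87),('cornerFL',D(40,65),18,110),('cornerFR',D(200,28),18,110),('earL',D(78,230),58,0),('earR',D(234,196),58,0)]:
    w=px2w(c,p,z)[0];print(n,w.round(1),'along',round(w@X-xl,1),'across',round(w@Y-yc,1))
cs,_=cv2.findContours(m.astype(np.uint8),cv2.RETR_EXTERNAL,cv2.CHAIN_APPROX_NONE)
for q in cs:
    ar=cv2.contourArea(q);r=cv2.minAreaRect(q)
    if 200<ar<1000 and 230<r[0][0]<400 and 250<r[0][1]<340:
        z=10 if ar>500 else 15
        w=px2w(c,q[:,0]+0.0,z);rr=cv2.minAreaRect(w.astype(np.float32));print(ar,rr,'lane across',np.array(rr[0])@Y-yc,'s along',np.array(rr[0])@X)
        print(cv2.boxPoints(rr).round(1).tolist())
print('X',X,'yc',yc)
E
```

```text
yaw [np.float32(0.22673015), np.float32(0.22067706)]
y edges -32.48686557570967 -115.42802332231524 width 82.94115774660557
roller [627.7  66.1] along 626.7 across -0.9
kinkL out [578.8  98.8] along 626.3 across 41.9
kinkR in [598.4  15. ] along 626.8 across -44.2
endL [528.4 117.2] along 628.2 across 71.0
endR [560.  -23.1] along 627.9 across -72.8
cornerFL [722.3 138.7] along 625.1 across 48.9
cornerFR [745.6  43.2] along 626.6 across -49.3
earL [613.8 108.5] along 622.5 across 43.6
earR [633.4  21.6] along 622.4 across -45.5
309.5 ((493.1999206542969, 90.59873962402344), (28.357032775878906, 28.515811920166016), 1.4221397638320923) lane across 52.88601132875036 s along 501.00926647951496
[[478.70001220703125, 104.5], [479.3999938964844, 76.0], [507.70001220703125, 76.69999694824219], [507.0, 105.19999694824219]]
898.0 ((518.4940795898438, -17.573986053466797), (45.10378646850586, 44.91218948364258), 24.494220733642578) lane across -58.202640521827306 s along 501.6758558320325
[[488.70001220703125, -6.5], [507.29998779296875, -47.400001525878906], [548.2999877929688, -28.700000762939453], [529.7000122070312, 12.199999809265137]]
X [0.9750825  0.22184245] yc -73.95744444901246
```

```bash
cat >> h.py <<'E'
from scipy.spatial.transform import Rotation as Rn
YAW=0.2237;O=np.array([627.5,66.4]);LX=np.array([np.cos(YAW),np.sin(YAW)]);LY=np.array([-LX[1],LX[0]])
def lane(w): d=np.asarray(w)[...,:2]-O;return np.stack([d@LX,d@LY],-1)
def go(x,y,z):
    s=observe();R=Rn.from_quat(s['eef_rot']).as_matrix();p=np.array(s['position'])
    g=np.r_[O+x*LX+y*LY,z];a=np.arctan2(R[1,0],R[0,0])
    print('t',round(s['time'],2),'lane now',lane(p).round(1),'z',p[2].round(1),'shift m',((g-p)@R/1000).round(4),'turn',np.degrees(a-YAW).round(2),'F',np.round(s['force'],1),'gap',s['finger_gap'].round(1))
E
python3 -c "
from h import *
go(-125,-115,150);go(-125,-115,100)"
```

```text
Traceback (most recent call last):
  File "h.py", line 20, in go
    print('t',round(s['time'],2),'lane now',lane(p).round(1),'z',p[2].round(1),'shift m',((g-p)@R/1000).round(4),'turn',np.degrees(a-YAW).round(2),'F',np.round(s['force'],1),'gap',s['finger_gap'].round(1))
                                                                                                                                                                                    ^^^^^^^^^^^^^^^^^^^^^
AttributeError: 'float' object has no attribute 'round'
```

```bash
sed -i "s/s\['finger_gap'\].round(1)/round(s['finger_gap'],1)/" h.py
python3 -c "
from h import *
go(-125,-115,100)"
```

```text
t 0.2 lane now [-554.8 -445.5] z 238.4 shift m [ 0.471  -0.2685  0.1387] turn 7.86 F [-0.3 -0.6 -0.4] gap 88.5
```

Emit:
jog_arm --targets "0 0.471 -0.2685 0.05 7.9;0 0.471 -0.2685 0.05 7.9;0 0.471 -0.2685 0.05 7.9;0 0.471 -0.2685 0.05 7.9;0 0.471 -0.2685 0.05 7.9;0 0.471 -0.2685 0.05 7.9;0 0.471 -0.2685 0.05 7.9;0 0.471 -0.2685 0.05 7.9;0 0.471 -0.2685 0.05 7.9;0 0.471 -0.2685 0.05 7.9;0 0.471 -0.2685 0.05 7.9;0 0.471 -0.2685 0.05 7.9;0 0.471 -0.2685 0.139 7.9;0 0.471 -0.2685 0.139 7.9;0 0.471 -0.2685 0.139 7.9;0 0.471 -0.2685 0.139 7.9;0 0.471 -0.2685 0.139 7.9" --squeeze 30

```text
time: 1.9
position: [532.2, -74.2, 102.0]
eef_rot: [0.994, 0.111, 0.002, 0.0]
force: [0.2, -1.3, 0.8]
finger_gap: 0.4
```

```bash
python3 -c "
from h import *
go(-125,-115,4)
c=read_camera('top');im=c['img'][130:370,220:460];save('t1',cv2.resize(im,(600,600)))"
```

```text
t 1.9 lane now [-124.1 -116. ] z 102.0 shift m [-0.0012 -0.0011  0.098 ] turn -0.07 F [ 0.2 -1.3  0.8] gap 0.4
```

View pics/t1.png

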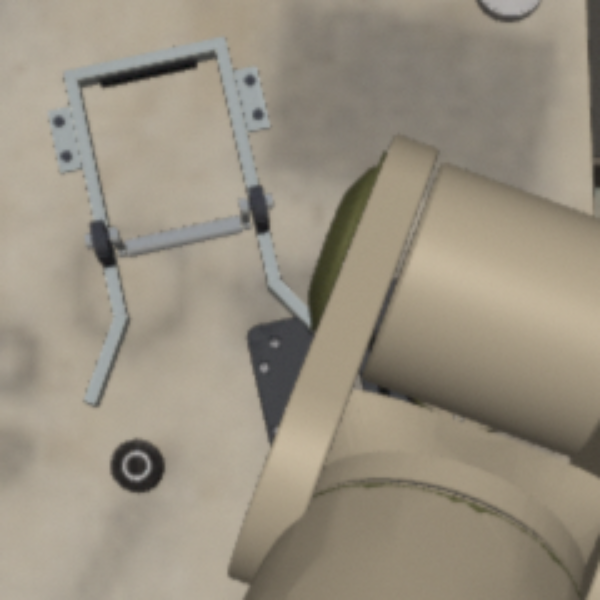

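The lane and puck are undisturbed. The wrist hides the block, and the tool is where I wanted it, at lane (-124,-116). Next I'll lower it and push the block sideways to the lane's middle.

Emit:
jog_arm --targets "0 -0.001 0 0.05 0;0 -0.001 0 0.09 0;0 -0.001 0 0.098 0;0 -0.001 0 0.098 0;0 -0.001 -0.006 0.098 0;0 -0.001 -0.012 0.098 0;0 -0.001 -0.017 0.098 0;0 -0.001 -0.022 0.098 0;0 -0.001 -0.027 0.098 0;0 -0.001 -0.032 0.098 0;0 -0.001 -0.037 0.098 0;0 -0.001 -0.042 0.098 0;0 -0.001 -0.047 0.098 0;0 -0.001 -0.052 0.098 0;0 -0.001 -0.057 0.098 0;0 -0.001 -0.062 0.098 0;0 -0.001 -0.067 0.098 0;0 -0.001 -0.072 0.098 0;0 -0.001 -0.075 0.098 0;0 -0.001 -0.075 0.098 0"

```text
time: 3.95
position: [514.5, -0.6, 3.6]
eef_rot: [0.994, 0.111, 0.001, 0.0]
force: [-0.0, 0.1, -0.6]
finger_gap: 0.7
```

```bash
python3 -c "
from h import *
go(-165,-60,4)
c=read_camera('scene');im=c['img'][200:350,200:400];save('s1',cv2.resize(im,(800,600)))"
```

```text
t 3.95 lane now [-125.   -40.3] z 3.6 shift m [-0.04    0.0197 -0.0005] turn -0.05 F [-0.   0.1 -0.6] gap 0.7
```

View pics/s1.png

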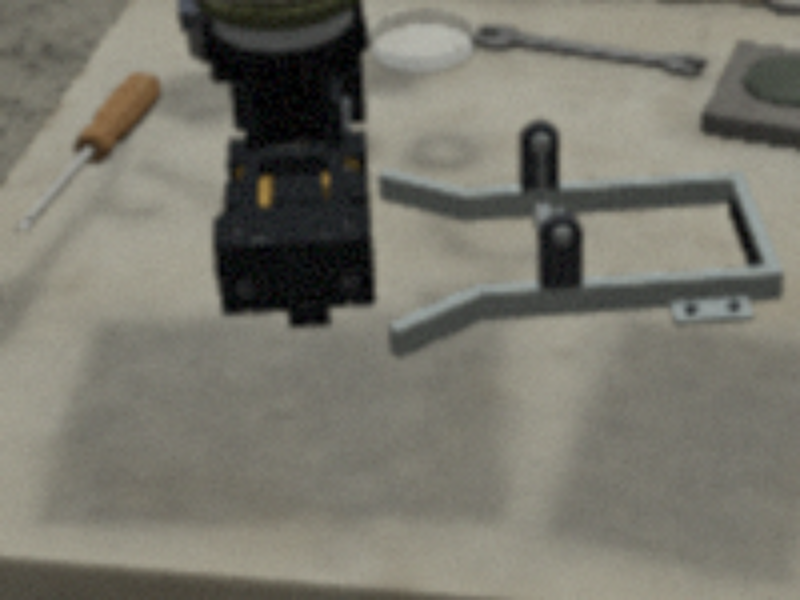

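Scene view: the gripper body hides the block and the lane is untouched. I'll back off, lift, go round behind the block and then look.

Emit:
jog_arm --targets "0 0 0.015 0 0;0 0 0.015 0 0;0 0 0.015 -0.04 0;0 0 0.015 -0.06 0;0 0 0.015 -0.06 0;0 -0.04 0 -0.06 0;0 -0.09 -0.03 -0.06 0;0 -0.12 -0.04 -0.06 0;0 -0.12 -0.04 -0.06 0;0 -0.12 -0.04 -0.06 0;0 -0.12 -0.04 -0.06 0;0 -0.12 -0.04 -0.06 0"

```text
time: 5.2
position: [389.2, 11.5, 63.0]
eef_rot: [0.994, 0.111, 0.001, 0.0]
force: [-0.8, 0.3, 0.3]
finger_gap: 0.7
```

```bash
cat > look.py <<'E'
from h import *
import sys
go(-195,0,4)
c=read_camera('top');im=c['img'];b=im.astype(int)
save(sys.argv[1],cv2.resize(im[130:370,220:460],(600,600)))
m=((b[...,0]-b[...,2])<12).astype(np.uint8)
cs,_=cv2.findContours(m,cv2.RETR_EXTERNAL,cv2.CHAIN_APPROX_NONE)
for q in cs:
    ar=cv2.contourArea(q);r=cv2.minAreaRect(q)
    if 150<ar<1500 and 230<r[0][0]<400 and 130<r[0][1]<360:
        rr=cv2.minAreaRect(px2w(c,q[:,0],10 if ar>500 else 15).astype(np.float32))
        print(ar,'centre lane',lane(rr[0]).round(1),'size',np.round(rr[1],1),'yaw rel',round((rr[2]-np.degrees(YAW)+45)%90-45,1),'corners',lane(cv2.boxPoints(rr)).round(1).tolist())
E
python3 look.py t2
```

```text
t 5.2 lane now [-244.5   -0.7] z 63.0 shift m [ 0.0494 -0.0008  0.0591] turn -0.07 F [-0.8  0.3  0.3] gap 0.7
307.0 centre lane [-125.6   53.4] size [28.4 28.5] yaw rel -11.4 corners [[-136.6, 70.2], [-142.3, 42.2], [-114.5, 36.6], [-108.8, 64.6]]
863.0 centre lane [-121.1   -2.9] size [44.1 43.1] yaw rel -0.6 corners [[-142.9, 18.9], [-143.4, -24.2], [-99.3, -24.7], [-98.8, 18.4]]
```

View pics/t2.png

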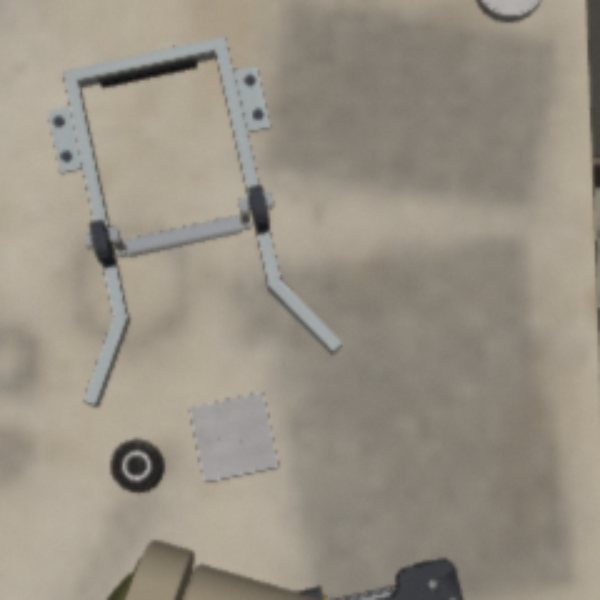

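The block now sits at lane (-121,-3) and square (-0.6°). The puck has not moved: (-125.6,53.4) now, against (-125.7,52.9) at the start, within measuring noise. Next I'll lower the fingers behind the block and push it along the lane.

Emit:
jog_arm --targets "0 0.03 0.002 0 0;0 0.054 0.002 0 0;0 0.054 0.002 0.03 0;0 0.054 0.002 0.055 0;0 0.054 0.002 0.0595 0;0 0.06 0.002 0.0595 0;0 0.067 0.002 0.0595 0;0 0.074 0.002 0.0595 0;0 0.081 0.002 0.0595 0;0 0.088 0.002 0.0595 0;0 0.094 0.002 0.0595 0;0 0.1 0.002 0.0595 0;0 0.106 0.002 0.0595 0;0 0.112 0.002 0.0595 0;0 0.118 0.002 0.0595 0;0 0.124 0.002 0.0595 0;0 0.13 0.002 0.0595 0;0 0.136 0.002 0.0595 0;0 0.142 0.002 0.0595 0;0 0.148 0.002 0.0595 0"

```text
time: 7.25
position: [534.5, 42.4, 3.7]
eef_rot: [0.994, 0.111, 0.001, 0.0]
force: [-2.4, -0.0, -0.4]
finger_gap: 0.4
```

```bash
python3 look.py t3; python3 -c "
from h import *
go(24,0,4)
c=read_camera('top');d=read_camera('scene');save('ts3',np.hstack([cv2.resize(c['img'][130:330,220:380],(400,500)),cv2.resize(d['img'][200:325,280:380],(400,500))]))"
```

```text
t 7.25 lane now [-96.   -2.8] z 3.7 shift m [-0.099  -0.0027 -0.0005] turn -0.06 F [-2.4 -0.  -0.4] gap 0.4
614.5 centre lane [-87. -97.] size [28.6 80.3] yaw rel -14.3 corners [[-129.4, -101.0], [-51.6, -120.7], [-44.5, -93.0], [-122.4, -73.2]]
t 7.3 lane now [-95.1  -2.9] z 3.8 shift m [ 0.1191 -0.003   0.0002] turn -0.06 F [-0.9  0.3 -0.9] gap 0.3
```

View pics/ts3.png

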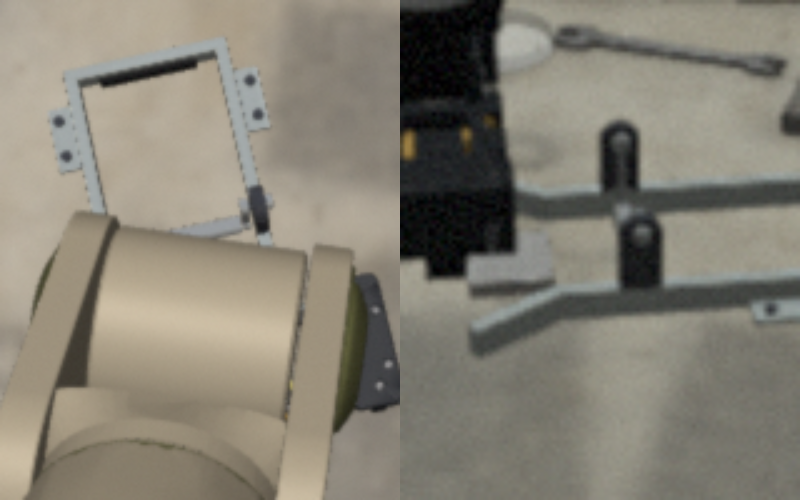

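The block lies square in the mouth, against the fingers (right half, about (510,265)). I'll push on through the flap.

Emit:
jog_arm --targets "0 0.005 -0.001 0 0;0 0.01 -0.001 0 0;0 0.015 -0.001 0 0;0 0.02 -0.001 0 0;0 0.025 -0.001 0 0;0 0.03 -0.001 0 0;0 0.034 -0.001 0 0;0 0.038 -0.001 0 0;0 0.042 -0.001 0 0;0 0.046 -0.001 0 0;0 0.05 -0.001 0 0;0 0.054 -0.001 0 0;0 0.058 -0.001 0 0;0 0.062 -0.001 0 0;0 0.066 -0.001 0 0;0 0.07 -0.001 0 0;0 0.074 -0.001 0 0;0 0.078 -0.001 0 0;0 0.082 -0.001 0 0;0 0.082 -0.001 0 0"

```text
time: 9.4
position: [614.9, 61.5, 4.1]
eef_rot: [0.994, 0.111, 0.002, 0.0]
force: [-0.6, -0.1, -0.6]
finger_gap: 0.6
```

```bash
python3 -c "
from h import *
go(24.5,-2,4)
c=read_camera('top');d=read_camera('scene');save('ts4',np.hstack([cv2.resize(c['img'][130:330,220:380],(400,500)),cv2.resize(d['img'][200:325,300:400],(400,500))]))"
```

```text
t 9.4 lane now [-13.3  -2. ] z 4.1 shift m [0.0378 0.     0.0003] turn -0.05 F [-0.6 -0.1 -0.6] gap 0.6
```

View pics/ts4.png

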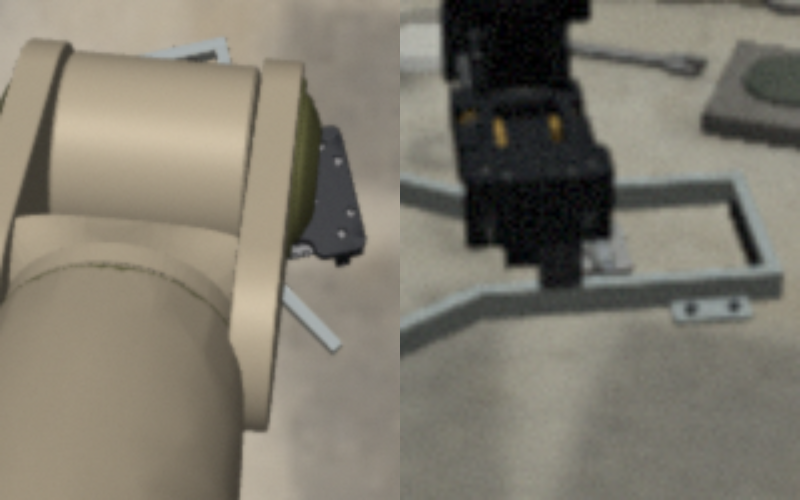

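The block's front is past the ears under the flap (right half, about (615,255)), with low force. Final push, then withdraw.

Emit:
jog_arm --targets "0 0.004 0 0 0;0 0.008 0 0 0;0 0.012 0 0 0;0 0.016 0 0 0;0 0.02 0 0 0;0 0.024 0 0 0;0 0.028 0 0 0;0 0.031 0 0 0;0 0.034 0 0 0;0 0.036 0 0 0;0 0.038 0 0 0;0 0.038 0 0 0;0 0.038 0 0 0"

```text
time: 10.8
position: [651.8, 69.9, 4.4]
eef_rot: [0.994, 0.111, 0.002, 0.0]
force: [-1.4, 0.4, 0.5]
finger_gap: 0.7
```

```bash
python3 -c "
from h import *
go(24.5,-2,4)"
```

```text
t 10.8 lane now [24.5 -2. ] z 4.4 shift m [ 0.     -0.      0.0004] turn -0.06 F [-1.4  0.4  0.5] gap 0.7
```

Emit:
jog_arm --targets "0 -0.005 0 0 0;0 -0.015 0 0 0;0 -0.03 0 0 0;0 -0.05 0 0 0;0 -0.08 0 0 0;0 -0.11 0 0 0;0 -0.15 0 0 0;0 -0.19 0 0 0;0 -0.22 0 0 0;0 -0.22 0 -0.04 0;0 -0.25 0 -0.08 0;0 -0.27 0 -0.1 0;0 -0.27 0 -0.1 0;0 -0.27 0 -0.1 0;0 -0.27 0 -0.1 0"

```text
time: 12.3
position: [388.3, 10.3, 102.5]
eef_rot: [0.994, 0.111, 0.002, 0.0]
force: [0.4, 0.2, 0.2]
finger_gap: 0.4
```

```bash
python3 look.py t5; python3 -c "
from h import *
c=read_camera('top');d=read_camera('scene');save('ts5',np.hstack([cv2.resize(c['img'][130:330,220:380],(400,500)),cv2.resize(d['img'][200:325,300:400],(400,500))]))"
```

```text
t 12.3 lane now [-245.7   -1.6] z 102.5 shift m [ 0.0503 -0.0017  0.0987] turn -0.06 F [0.4 0.2 0.2] gap 0.4
308.5 centre lane [-125.6   53.4] size [28.3 28.6] yaw rel -11.8 corners [[-136.5, 70.3], [-142.3, 42.3], [-114.6, 36.5], [-108.8, 64.5]]
```

View pics/ts5.png

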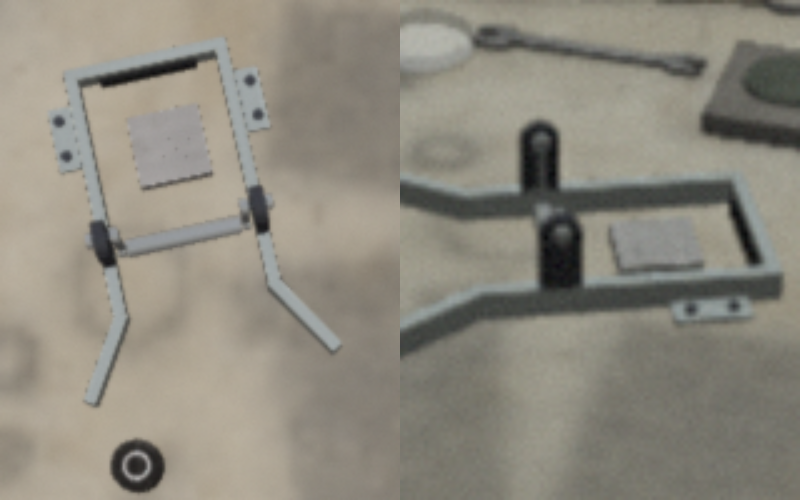

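The block lies behind the flap and the roller is back where it was at the start. I'll check the flap region numerically against the first picture, then hand in.

```bash
python3 - <<'E'
from h import *
c=read_camera('top');im=c['img'];a=cv2.imread('pics/top0.png')[:,:,::-1]
d=np.abs(im[205:245,252:332].astype(int)-a[205:245,252:332]);print('flap diff max/mean',d.max(),d.mean())
b=im.astype(int);m=((b[...,0]-b[...,2])<12).astype(np.uint8)
cs,_=cv2.findContours(m,cv2.RETR_LIST,cv2.CHAIN_APPROX_NONE)
for q in cs:
    r=cv2.minAreaRect(q)
    if 600<cv2.contourArea(q)<1200 and 260<r[0][0]<320 and 160<r[0][1]<215:
        rr=cv2.minAreaRect(px2w(c,q[:,0],10).astype(np.float32));print(lane(rr[0]).round(1),rr[1],lane(cv2.boxPoints(rr)).round(1).tolist())
s=observe();print(s['time'],np.round(s['qd'],3));sign_off()
E
```

```text
flap diff max/mean 86 3.0648958333333334
[56.1 -2.2] (45.071041107177734, 43.150413513183594) [[33.5, 19.3], [33.7, -23.8], [78.8, -23.7], [78.6, 19.5]]
12.5 [ 0.001 -0.006  0.001  0.     0.003  0.001]
the job is handed in; nothing more can be done
```

The job is done and handed in at 12.5 s of robot time. I pushed the block sideways into line with the lane. Then I pushed it from behind with shut fingers, through the flap, and drew the fingers straight back out.

Last checks:
- **Block:** it lies at lane x of about 33.5 to 79 mm and y of about -2 mm, square to the lane and wholly behind the flap.
- **Flap:** it hangs shut in both camera views. Compared with the first picture, the flap region differs by 3 grey levels on average. A few pixels differ by up to 86; I did not trace these and handed in without looking at them again.
- **Specimen:** it is at lane (-125.6, 53.4) against about (-125.7, 52.9) at the start, so it did not move beyond measuring noise.
- **Forces and arm:** the force readings at the end of each move stayed below 3 N. The arm stands clear behind the mouth, touching nothing.

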